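Open the battery bay of a bench radiation counter

ROBOT

A 6-joint arm with a two-finger parallel gripper is mounted at the origin on the work surface. World frame = base frame: x ahead of the robot, y to its left, z up, the work surface at z = 0. Lengths are in mm, angles in rad, forces in N, time in s.
With the tool pointing down it reaches from about 325 to 900 mm from the base axis. Payload 6.1 kg.
Tool frame: the origin (TCP) lies on the centre line of the jaws, within the pads' length; the fingertips stand 11 mm ahead of it and the grasp point (between the pads) lies 8 mm behind it; z points along the fingers, y is the direction in which the jaws open and shut (so a half turn about z gives the same grasp; the last joint's range is limited). The gripper opens to 87 mm and grips with 3 to 60 N. Pads are 19 mm wide; open, the fingers measure 117 mm over their backs; the gripper's body (75 mm by 190 mm) begins 51 mm behind the grasp point.
Start: joints at [1.214, 0.22, 1.526, -0, 1.395, -0.126], TCP at [142.972, 608.42, 233.538] pointing down, gripper open.
Joint ranges: [-2.98, 2.98], [-0.91, 2.08], [0.09, 2.57], [-1.24, 4.39], [0.2, 2.65], [-2.68, 2.68]. Speed limits (rad/s): [2.57, 2.57, 3.01, 3.14, 3.14, 3.14].

INTERFACE

Orientations are given as a unit quaternion [w, x, y, z].
In Python, from bench import move_pose, line_to, goto_joints, open_jaws, clamp, hold, solve_ik, sense, read_camera, get_calibration, PlanningError, hand_in gives the robot as it stands. The module is installed in compiled form; this text tells all that it offers. Calls block until the motion is done:
- move_pose(position, orientation): joint-space move of the TCP to a pose.
- line_to(position, frame=None, feed=150): straight line of the TCP; frame=None keeps the orientation; feed is the mean speed in mm/s.
- goto_joints(angles): joint-space move.
- open_jaws() and clamp(effort=None): open the fingers fully, or close them until they stop; effort is the grip in N (None keeps the last).
- hold(seconds).
- solve_ik(position, orientation): joint angles nearest the present ones, or None.
- sense(): the state.
- read_camera(name): name is "scene" or "top" or "wrist"; returns (picture, depth): 400x640x3 uint8, blue, green, red; 400x640 float32, mm along the optical axis (not along the pixel's ray), 0 where there is no reading.
- get_calibration(name): a dict with "K" (3x3 intrinsics, pixels), "k1" (the pictures are not rectified: a ray, as slopes to the right and down, at radius r is drawn at 1 + k1 r^2 times it, then the intrinsics apply), "R" (3x3) and "t" (3): a world point X has camera coordinates R X + t; the wrist camera has in their place "mount" (4x4, takes a point from camera to tool coordinates, whose origin is the TCP and whose axes are the flange's). Camera axes: x right, y down, z forward; pixel columns grow to the right and rows downward; lengths in mm; the calibration is good to about 2 mm. A picture is of the moment at which its call begins: read the wrist's pose just before it. get_calibration takes no time and is no camera call.
A pose or a line that the arm cannot do raises PlanningError and nothing moves.
- hand_in(): hands the job in, once; it reports no verdict.
The state is a dict: "t": time; "joint_positions": joint angles; "qvel": joint speeds; "tau": joint torques, N m; "position": TCP position; "ee_rot": TCP orientation; "ft_force": force on the tool from outside, world axes, zero at the start; "torque": the same for the moment, N m; "grip_width": finger opening in mm.
Only numpy, scipy, OpenCV 4.12 (cv2) and the standard library are available. Lean on these libraries where they do the work, as an engineer would, in place of code of your own. Each camera call takes 0.05 s, during which the arm holds its last target.

TASK

The radiation counter on the bench needs new batteries. Without gripping anything, press the orange snap tab of its battery cover down with a fingertip until it lets go of the guide lips, then push the cover along its guides, off its seat, until the battery bay is completely open and the cover lies flat over the empty probe tray with its tab sprung back up. Do not lift the cover out, leave the spare cells, the beaker and the matchbox where they stand, and finish with the hand clear.

Things in the scene. Friction and masses are not known exactly. Their poses are not given: they have to be found in the camera images.
- counter: Bench radiation counter, pale case 264 mm long (x), 172 wide (y), 58.5 high, standing firm: it does not move. Origin at bench level on the middle line of the cover's channel; case spans x -132 to 132, y -120 to 52. z up; the cover slides off towards its +x. Strip y -120 to -52 has display and knob (top 76 high). Front wall of the channel (x -132 to -119) has a notch 68 wide, its floor 42 high.
- bay (a point): Fixed to the counter, axes as its: middle of the battery bay's mouth, 48 mm high, level with the two side ledges that carry the cover all along the channel. The bay (two D cells, tops 10 mm below) reaches 32.5 mm either way along x and lies under the cover (which has a 9 mm skirt under its front edge) at first. Ahead of it along +x: the open probe tray, then a 12 mm end wall that stops the cover.
- lips (a point): Fixed to the counter, axes as its: point on the channel's middle line, level with the rear ends of the two mid-grey guide lips. These run 97.5 mm along +x from here along both side walls, underside 53.5 and top 58.5 mm above the bench, hold the cover's edges down, and leave 64 mm free between them. Nothing on the finger's way over the channel is higher than 63 mm.
- seat (a point): Fixed to the counter: where the cover's origin lies while the cover is on its seat, with the counter's axes. The cover has to go about 112 mm (bay just fully open) to 122 mm (against the end wall) along +x from here.
- cover: Blue battery cover 115 mm long (x), 90 wide, plate 4 thick, about 80 g with tab. Origin at its underside, mid-width, 58 mm behind its front edge; x the way it slides off, z up. Plate x -16 to 58; rear part x -57 to -16 is the orange tab between two narrow side arms. Slides with 5 to 10 N once the tab is down; the lips then keep the tab down, so pressing is needed only for the first 10 mm.
- rib (a point): On the cover: middle of the rear face, at its top edge, of the push rib for the finger, which stands across the cover right in front of the tab: 56 mm wide, 5 mm thick, 11 mm high, top 63 mm above the bench (15 mm above the cover's origin). Past the first 10 mm, pushing here towards the cover's +x is enough.
- tab (a joint): Tilt of the orange snap tab (rad): 0 up, 0.22 at its stop; hinge across the cover at x -16, the rear end dips. Upright shoulders at its rear corners stand behind the lips' rear ends and lock the cover; at 0.14 (4 mm down at the pad) they dip under the lips and it can slide. Spring: about 4 N on the pad at release, 6 N at the stop. It springs up when the shoulders leave the lips' far ends.
- tab_pad (a point): Centre of the top of the ribbed thumb pad on the tab, 24 mm along x by 40 mm, 56.5 mm above the bench when up, 28 mm behind the rear face of the push rib. Its top slopes down 0.18 rad towards +x and comes level as the tab is pressed. The raised shoulders stand 32 mm to either side.
- cell_a: Spare D cell standing upright, green with a brass band, 33 mm across, 60 mm high, 140 g; origin at its foot. Leave alone.
- cell_b: Second spare D cell, the same. Leave alone.
- beaker: Glass beaker, 66 mm across, 85 mm high, empty; origin at its foot. Leave alone.
- matchbox: Red matchbox lying flat, 54 x 36 x 16 mm; origin at its underside. Leave alone.
Mind the look-alikes: they are no part of the job. Leave any brown or pink look-alike of the cover alone.

How it is judged:
By the outcome, as a careful person would: the job done as asked, in the order asked, and still so for the second after the job is handed in, with the robot touching nothing.
It also fails if it takes over 40 s, if anything falls off the work surface, if the arm or the gripper's body presses on something with over 40 N, if the wrist force passes 120 N, or if a joint passes its speed limit or range.

## Working session

There is one attempt and no reset: what is moved stays moved. The work goes in short steps, each a Python script; the robot and the scene stay as the last script left them, time stands still between calls to the robot, and variables do not carry over. Pictures are saved under pics/ and viewed, and the job is handed in when it is done.

```bash
ls; mkdir -p pics
python3 - <<'E'
from bench import *
import cv2,numpy as np
for n in("scene","top","wrist"):
    s=sense()
    p,d=read_camera(n);cv2.imwrite(f"pics/{n}0.png",p);np.savez(f"pics/{n}0.npz",p=p,d=d,pos=s["position"],rot=s["ee_rot"])
    c=get_calibration(n);print(n,{k:np.round(v,4).tolist() for k,v in c.items()})
print(sense())
E
```

```text
pics
scene {'K': [[424.4234, 0.0, 317.9882], [0.0, 424.4234, 210.7482], [0.0, 0.0, 1.0]], 'k1': -0.1132, 'R': [[-0.5551, 0.8317, 0.0122], [0.7064, 0.4792, -0.5209], [-0.4391, -0.2806, -0.8535]], 't': [272.2043, -367.949, 1095.6563]}
top {'K': [[385.0166, 0.0, 314.0959], [0.0, 385.0166, 197.1699], [0.0, 0.0, 1.0]], 'k1': 0.003, 'R': [[-0.0228, -0.9994, -0.0274], [-0.9936, 0.0257, -0.1099], [0.1105, 0.0248, -0.9936]], 't': [54.245, 542.5695, 822.2606]}
wrist {'K': [[276.983, 0.0, 318.4666], [0.0, 276.983, 200.015], [0.0, 0.0, 1.0]], 'k1': -0.0212, 'mount': [[0.0003, -0.9596, -0.2815, 76.8622], [1.0, 0.0002, 0.0004, -0.2108], [-0.0003, -0.2815, 0.9596, -152.1693], [0.0, 0.0, 0.0, 1.0]]}
{'t': 0.15, 'joint_positions': array([ 1.21386555e+00,  2.21050210e-01,  1.52735229e+00, -6.14833491e-07,
        1.39472846e+00, -1.26153989e-01]), 'qvel': array([ 1.04248603e-03, -3.03995231e-03, -3.28659824e-03,  5.40548697e-05,
       -3.14276645e-03,  1.75951533e-03]), 'tau': array([ 6.80626963e-04, -4.95192468e+01, -3.87877822e+01,  7.00839842e-02,
        5.32962894e-02, -7.42193379e-05]), 'position': array([142.82893582, 607.97562935, 232.68320837]), 'ee_rot': array([-1.83687891e-04,  1.15132418e-01,  9.93349855e-01, -7.46896754e-04]), 'ft_force': array([-0.16792902, -0.05899281, -0.07740037]), 'torque': array([-0.05061726,  0.00842885,  0.04698558]), 'grip_width': 87.20030501895152}
```

View pics/scene0.png

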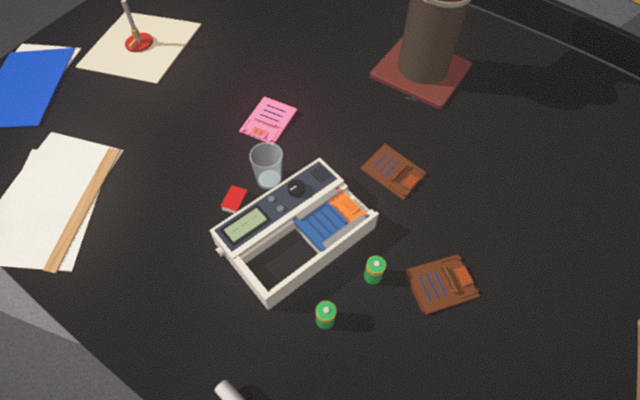

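View pics/top0.png

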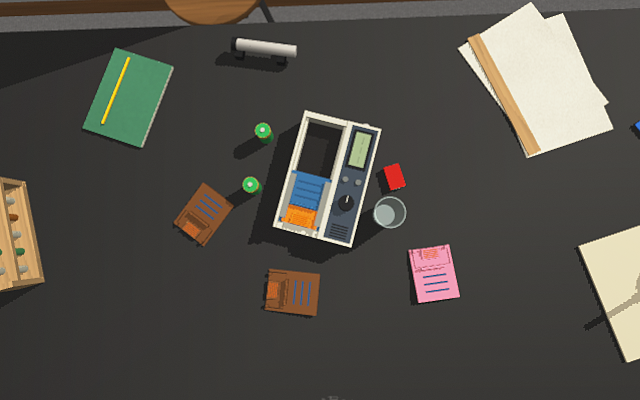

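View pics/wrist0.png

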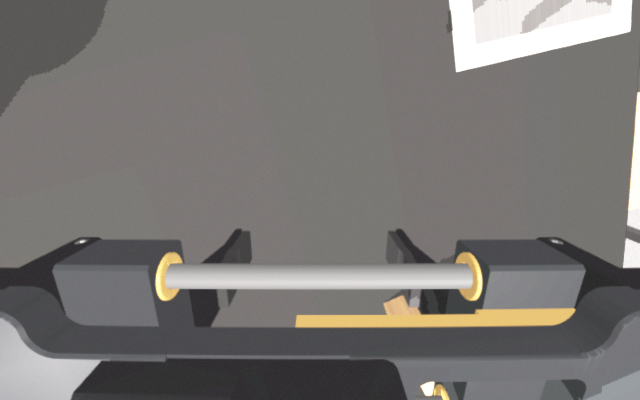

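The blue and orange cover sits in the counter at scene (330,220) and top (303,200). The look-alikes lie loose on the bench: brown at top (203,213) and (292,292), pink at (434,273). The only cover that fits is the blue one in the channel, so I'll confirm it with a crop.

```bash
cat > util.py <<'E'
import numpy as np,cv2
from bench import *
from scipy.spatial.transform import Rotation as Ro
def world(n,d,uv,pos=None,rot=None,depth=None):
    c=get_calibration(n);K=np.array(c["K"]);uv=np.atleast_2d(uv).astype(float)
    y=(uv-[K[0,2],K[1,2]])/[K[0,0],K[1,1]]
    x=y.copy()
    for _ in range(20): x=y/(1+c["k1"]*(x**2).sum(1,keepdims=True))
    ui=np.round(uv).astype(int)
    z=d[ui[:,1],ui[:,0]] if depth is None else depth
    P=np.c_[x,np.ones(len(x))]*np.asarray(z).reshape(-1,1)
    if n=="wrist":
        M=np.array(c["mount"]);P=P@M[:3,:3].T+M[:3,3]
        return P@Ro.from_quat(rot,scalar_first=True).as_matrix().T+pos
    return (P-np.array(c["t"]))@np.array(c["R"])
def allworld(n,d,**k):
    h,w=d.shape;g=np.stack(np.meshgrid(np.arange(w),np.arange(h)),-1).reshape(-1,2)
    W=world(n,d,g,**k).reshape(h,w,3);W[d==0]=np.nan;return W
def proj(n,X):
    c=get_calibration(n);K=np.array(c["K"]);P=np.atleast_2d(X)@np.array(c["R"]).T+c["t"]
    x=P[:,:2]/P[:,2:];x=x*(1+c["k1"]*(x**2).sum(1,keepdims=True))
    return x*[K[0,0],K[1,1]]+[K[0,2],K[1,2]]
E
python3 - <<'E'
from util import *
for n,(a,b,c,e) in dict(top=(250,90,420,260),scene=(190,130,400,320)).items():
    f=np.load(f"pics/{n}0.npz");p=f["p"][b:e,a:c];cv2.imwrite(f"pics/{n}_crop.png",cv2.resize(p,None,fx=3,fy=3,interpolation=cv2.INTER_CUBIC))
    W=allworld(n,f["d"])
    m=(W[...,2]>48)&(W[...,2]<90)
    sub=np.zeros(m.shape,bool);sub[b:e,a:c]=1;m&=sub
    pb,pg,pr=[f["p"][...,i].astype(int) for i in range(3)]
    blue=sub&(pb>pr+60)&(pb>130)&(W[...,2]>35)
    org=sub&(pr>180)&(pb<90)&(pg>70)&(pg<190)&(W[...,2]>35)
    pale=sub&(pb>140)&(pg>150)&(pr>150)&(W[...,2]>40)
    for nm,q in (("blue",blue),("org",org),("pale",pale)):
        print(n,nm,q.sum(),np.round(np.nanmedian(W[q],0),1))
    q=pale&(W[...,2]>50)&(W[...,2]<68)
    pts=W[q][:,:2].astype(np.float32);print("rect",cv2.minAreaRect(pts),np.median(W[q][:,2]))
    print("cover z",np.nanpercentile(W[blue][:,2],[5,50,95]))
E
```

```text
top blue 931 [558.2  56.9  52.7]
top org 534 [500.3  71.5  53.9]
top pale 3293 [583.4   6.7  58.8]
rect ((590.5953369140625, 34.738677978515625), (289.1181335449219, 264.4109191894531), 73.70327758789062) 59.086355137162926
cover z [50.26707496 52.73212385 61.76830795]
scene blue 1157 [561.5  54.5  53.1]
scene org 510 [501.9  70.9  54.4]
scene pale 4257 [608.1  -3.2  59.2]
rect ((589.8751220703125, 24.309005737304688), (309.980712890625, 264.6988525390625), 73.95516967773438) 59.4022252173624
cover z [50.97878557 53.11265908 60.47727074]
```

```bash
sleep 1
```

```text
(no output)
```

View pics/top_crop.png

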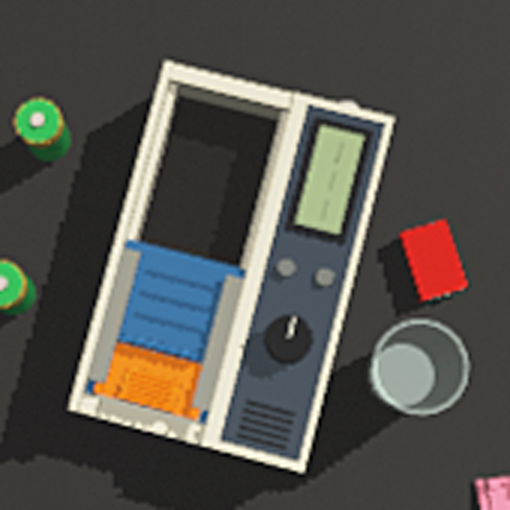

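View pics/scene_crop.png

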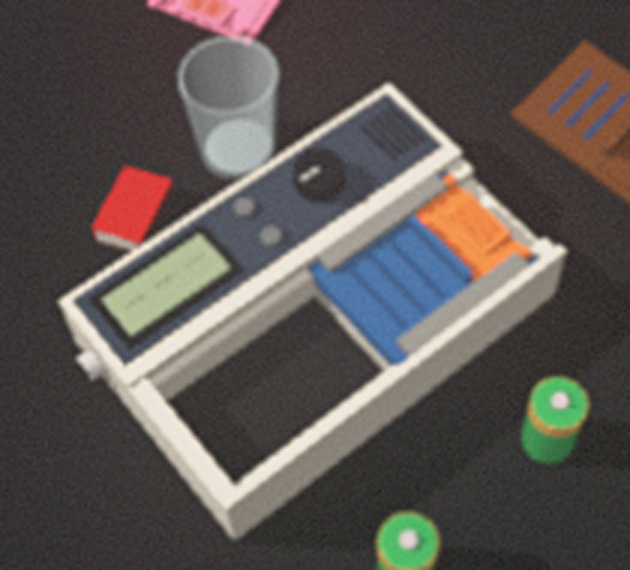

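The crops confirm it: blue plate with orange tab in the pale case, tab at the rear (top about (300,216)), tray empty ahead. Next I'll fit the counter pose.

Run:
```python
from util import *
from scipy.optimize import least_squares
def pose(v): return Ro.from_euler('z',v[2]).as_matrix(),np.array([v[0],v[1],0])
for n in("top","scene"):
    f=np.load(f"pics/{n}0.npz");W=allworld(n,f["d"]);p=f["p"].astype(int)
    best=np.array([590,35-0,-0.284])
    pale=(p.min(-1)>120)&(np.ptp(p,axis=-1)<60)&(np.abs(W[...,2]-58.5)<4)
    P=W[pale]
    yaw=-0.284;c=np.array([590,65.])
    for it in range(6):
        R=Ro.from_euler('z',yaw).as_matrix();q=(P[:,:2]-c)@R[:2,:2]
        k=(q[:,0]>-140)&(q[:,0]<140)&(q[:,1]>-128)&(q[:,1]<60);q=q[k]
        # edges: y=52 line: for x bins take max y ; x ends
        xs=[];ys=[]
        for b in range(-115,116,6):
            s=q[np.abs(q[:,0]-b)<3]
            if len(s)>3: xs.append(b);ys.append(np.percentile(s[:,1],97))
        a=np.polyfit(xs,ys,1);r=np.array(ys)-np.polyval(a,xs);g=np.abs(r)<2.5;a=np.polyfit(np.array(xs)[g],np.array(ys)[g],1)
        hi=[np.percentile(s[:,0],99) for b in range(-40,45,6) if len(s:=q[np.abs(q[:,1]-b)<3])>3]
        lo=[np.percentile(s[:,0],1) for b in list(range(-50,-36,4))+list(range(38,50,4)) if len(s:=q[np.abs(q[:,1]-b)<2])>3]
        h,l=np.median(hi),np.median(lo)
        yaw+=np.arctan(a[0]);d=np.array([(h+l)/2,a[1]-52]);c=c+R[:2,:2]@d
    print(n,c,yaw,"len",h-l,np.median(P[:,2]))
```

```text
top [599.0391544   39.52739785] -0.2812167333853224 len 248.1133867087898 59.01393696390724
scene [600.17321725  40.95920581] -0.27320536560455866 len 251.9878700699761 59.23108775514722
```

```bash
cat >> util.py <<'E'
def overlay(n,v,fn,img,box,off=0,s=4):
    R=Ro.from_euler('z',v[2]).as_matrix();t=np.array([v[0],v[1],0])
    a,b,c,e=box;im=cv2.resize(img[b:e,a:c],None,fx=s,fy=s,interpolation=cv2.INTER_CUBIC)
    def L(pts,col,cl=True):
        q=(proj(n,np.array(pts,float)@R.T+t)-[a,b]+.5)*s
        cv2.polylines(im,[np.round(q).astype(int)],cl,col,1,cv2.LINE_AA)
    rc=lambda x0,x1,y0,y1,z:[(x0,y0,z),(x1,y0,z),(x1,y1,z),(x0,y1,z)]
    L(rc(-132,132,-120,52,58.5),(0,0,255))
    o=off
    ox=SEAT+o
    L(rc(ox-16,ox+58,-45,45,52),(255,0,255))
    L(rc(ox-16,ox-11,-28,28,63),(0,255,0))
    L(rc(ox-56,ox-32,-20,20,56.5),(0,255,255))
    cv2.imwrite(fn,im)
SEAT=-58
E
python3 - <<'E'
from util import *
# colour-based check in counter frame of blue/orange extents
v=(591.5,42,-0.279)
R=Ro.from_euler('z',v[2]).as_matrix()
for n,box in dict(top=(250,90,420,260),scene=(190,130,400,320)).items():
    f=np.load(f"pics/{n}0.npz");overlay(n,v,f"pics/{n}_ov.png",f["p"],box,s=3 if n=="scene" else 3.5)
    W=allworld(n,f["d"]);q=(W-[v[0],v[1],0])@R
    hsv=cv2.cvtColor(f["p"],cv2.COLOR_BGR2HSV);a,b,c,e=box
    sub=np.zeros(hsv.shape[:2],bool);sub[b:e,a:c]=1
    H,S,V=[hsv[...,i] for i in range(3)]
    for nm,m in(("blue",(H>98)&(H<115)&(S>130)&(V>80)),("org",(H>5)&(H<20)&(S>170)&(V>150))):
        m=m&sub&(np.abs(q[...,0])<135)&(q[...,1]>-50)&(q[...,1]<55)
        print(n,nm,[np.round(np.nanpercentile(q[m][:,i],[1,50,99]),1) for i in range(3)])
E
```

```text
top blue [array([-74. , -36.4,   3.8]), array([-35.1,   2.8,  40.9]), array([22.7, 52.7, 64.6])]
top org [array([-113.3,  -95.6,  -76.2]), array([-31.4,   2.9,  36.6]), array([49.9, 53.8, 60.5])]
scene blue [array([-68.3, -29. ,   1.5]), array([-32. ,   4.2,  37.2]), array([50.3, 53. , 63.8])]
scene org [array([-109.6,  -94. ,  -79.3]), array([-29.3,   2.5,  30.7]), array([50.7, 54.7, 60.5])]
```

View pics/top_ov.png

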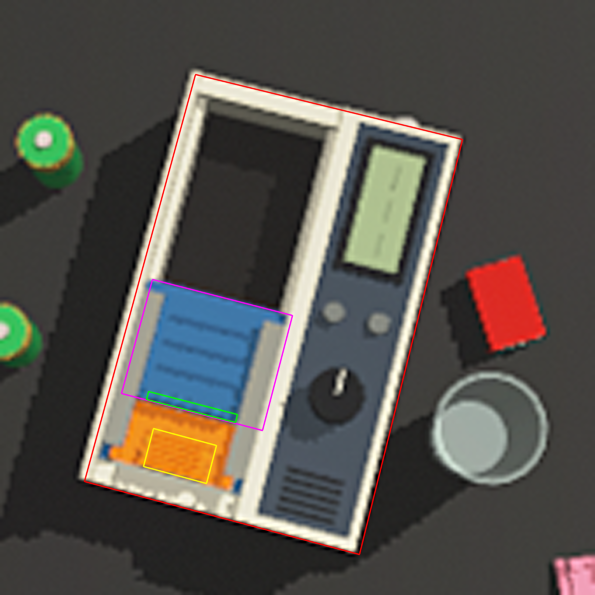

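View pics/scene_ov.png

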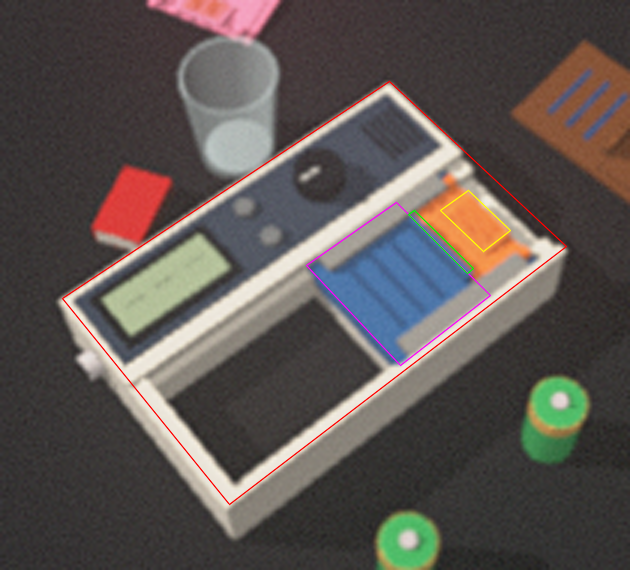

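The overlay fits within about 2 mm, and the cover needs a shift of about +2.5 mm in y. Next I'll close the jaws and hover over the tab. I'll put the jaws in line with the slide direction and tilt the tool slightly, so the rear edge of the tip presses the pad and its front edge can push the rib.

```bash
cat >> util.py <<'E'
V=(592.2,44.4,-0.279); RC=Ro.from_euler('z',V[2]); TC=np.array([V[0],V[1],0.])
M=0.13
def quat(sgn=1,m=M):
    z=np.array([np.sin(m),0,-np.cos(m)]);y=np.array([np.cos(m),0,np.sin(m)])*sgn;x=np.cross(y,z)
    return RC*Ro.from_matrix(np.c_[x,y,z])
def q4(r): return r.as_quat(scalar_first=True)
# tcp in world for a tip-centre at counter coords
def tcp(p,m=M): return RC.apply(np.array(p,float)-11*np.array([np.sin(m),0,-np.cos(m)]))+TC
def tip(s=None,m=M):
    s=s or sense();return RC.inv().apply(np.array(s["position"])-TC)+11*np.array([np.sin(m),0,-np.cos(m)])
def frc(s): return RC.inv().apply(s["ft_force"])
E
python3 - <<'E'
from util import *
for sg in(1,-1):
    for p in((-91,0,90),(-91,0,52),(30,0,52)): 
        j=solve_ik(tcp(p),q4(quat(sg)));print(sg,p,None if j is None else np.round(j,2))
E
```

```text
1 (-91, 0, 90) [ 0.01 -0.01  2.04 -0.04  0.98  0.31]
1 (-91, 0, 52) [ 0.01  0.05  2.06 -0.05  0.9   0.31]
1 (30, 0, 52) [-0.05  0.3   1.78 -0.04  0.94  0.25]
-1 (-91, 0, 90) None
-1 (-91, 0, 52) None
-1 (30, 0, 52) None
```

Run:
```python
from util import *
clamp(20)
move_pose(tcp((-91,0,140)),q4(quat()))
line_to(tcp((-91,0,75)),feed=80); hold(0.2)
s=sense();print(s["t"],s["grip_width"],tip(s),frc(s),s["ft_force"])
for n in("scene","top","wrist"):
    p,d=read_camera(n);np.savez(f"pics/{n}1.npz",p=p,d=d);
    if n!="wrist":
        a,b,c,e=dict(top=(250,90,420,260),scene=(250,100,430,280))[n];p=cv2.resize(p[b:e,a:c],None,fx=3.3,fy=3.3,interpolation=cv2.INTER_CUBIC)
    cv2.imwrite(f"pics/{n}1.png",p)
```

```text
5.1583 0.37596841629956285 [-90.50190676   0.13939564  75.68559106] [-0.33802365  0.43108665 -0.08518161] [-0.20623384  0.50750693 -0.08518161]
```

View pics/scene1.png

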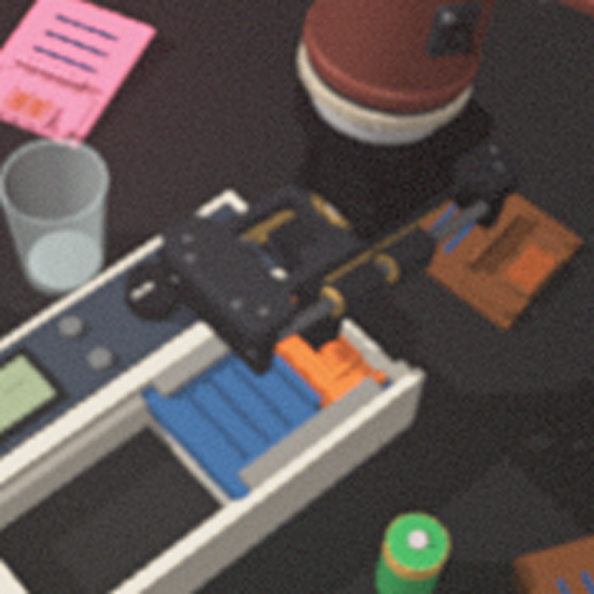

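View pics/wrist1.png

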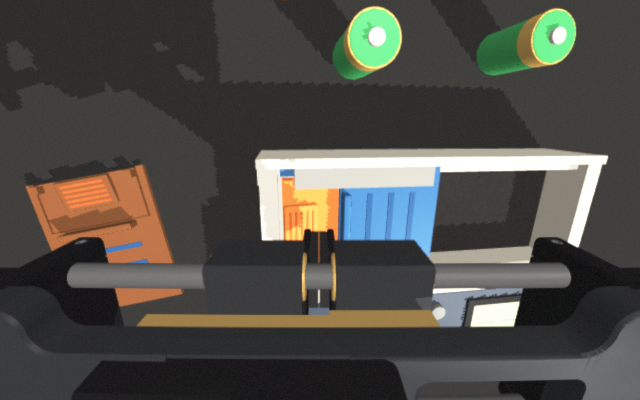

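Run:
```python
from util import *
s=sense();f=np.load("pics/wrist1.npz");W=allworld("wrist",f["d"],pos=s["position"],rot=s["ee_rot"])
q=Ro.from_quat(s["ee_rot"],scalar_first=True).inv().apply((W-s["position"]).reshape(-1,3)).reshape(W.shape)
for r in range(226,320,8): print(r,[tuple(np.round(q[r,c]).astype(int)) if f["d"][r,c]>0 else 0 for c in (250,290,300,306,312,326,332,338,350)])
cv2.imwrite("pics/wcrop.png",cv2.resize(f["p"][150:330,230:410],None,fx=3.3,fy=3.3,interpolation=cv2.INTER_CUBIC))
```

```text
226 [(np.int64(-14), np.int64(-60), np.int64(77)), (np.int64(7), np.int64(-19), np.int64(25)), (np.int64(6), np.int64(-12), np.int64(26)), (np.int64(5), np.int64(-8), np.int64(28)), (np.int64(5), np.int64(-4), np.int64(30)), (np.int64(3), np.int64(6), np.int64(35)), (np.int64(3), np.int64(10), np.int64(35)), (np.int64(2), np.int64(15), np.int64(37)), (np.int64(2), np.int64(24), np.int64(36))]
234 [(np.int64(-22), np.int64(-61), np.int64(78)), (np.int64(1), np.int64(-19), np.int64(24)), (np.int64(0), np.int64(-12), np.int64(28)), (np.int64(11), np.int64(-7), np.int64(2)), (np.int64(9), np.int64(-3), np.int64(6)), (np.int64(9), np.int64(5), np.int64(7)), (np.int64(11), np.int64(9), np.int64(2)), (np.int64(-4), np.int64(15), np.int64(36)), (np.int64(-4), np.int64(24), np.int64(37))]
242 [(np.int64(38), np.int64(-22), np.int64(-67)), (np.int64(38), np.int64(-9), np.int64(-68)), (np.int64(38), np.int64(-5), np.int64(-68)), (np.int64(11), np.int64(-6), np.int64(-10)), (np.int64(10), np.int64(-3), np.int64(-8)), (np.int64(10), np.int64(5), np.int64(-7)), (np.int64(11), np.int64(8), np.int64
[... 3061 characters left out ...]
.int64(-5), np.int64(-83)), (np.int64(5), np.int64(-4), np.int64(-57)), (np.int64(-9), np.int64(-2), np.int64(-40)), (np.int64(-9), np.int64(4), np.int64(-39)), (np.int64(11), np.int64(6), np.int64(-65)), (np.int64(24), np.int64(7), np.int64(-82)), (np.int64(25), np.int64(10), np.int64(-83))]
314 [(np.int64(23), np.int64(-19), np.int64(-85)), (np.int64(22), np.int64(-8), np.int64(-84)), (np.int64(23), np.int64(-5), np.int64(-84)), (np.int64(2), np.int64(-4), np.int64(-59)), (np.int64(-66), np.int64(-4), np.int64(27)), (np.int64(-67), np.int64(6), np.int64(27)), (np.int64(24), np.int64(5), np.int64(-86)), (np.int64(24), np.int64(6), np.int64(-85)), (np.int64(24), np.int64(10), np.int64(-86))]
```

View pics/wcrop.png

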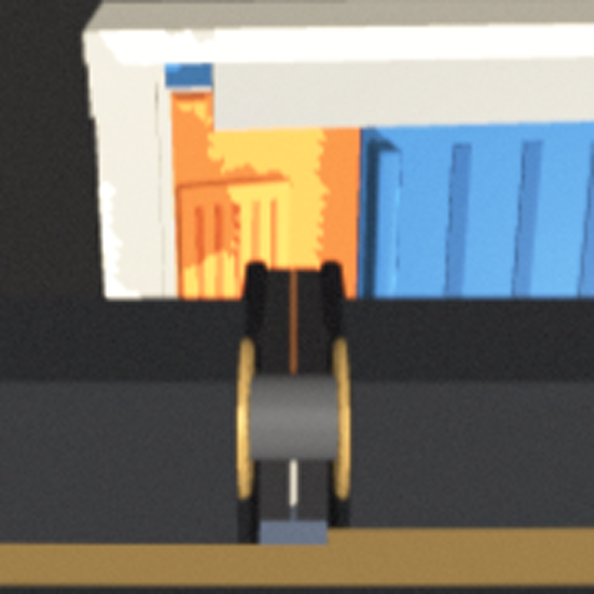

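The closed fingertip is about 20 mm long in the slide direction, so I'll shift to about 3 mm behind the rib and press down in steps, watching the force.

Run:
```python
from util import *
line_to(tcp((-87,0,64)),feed=60); hold(.15); s=sense();f0=frc(s);print(tip(s),f0)
z=59
while z>50.4:
    line_to(tcp((-87,0,z)),feed=30); hold(.08); s=sense();f=frc(s)-f0
    print(round(z,1),np.round(tip(s),1),np.round(f,1))
    if f[2]>14: break
    z-=0.8
print(s["t"])
p,d=read_camera("wrist");cv2.imwrite("pics/w2.png",cv2.resize(p[130:330,200:460],None,fx=3,fy=3,interpolation=cv2.INTER_CUBIC))
p,d=read_camera("scene");cv2.imwrite("pics/s2.png",cv2.resize(p[130:280,250:430],None,fx=4,fy=4,interpolation=cv2.INTER_CUBIC))
```

```text
[-8.70029620e+01 -2.51017917e-02  6.39172865e+01] [ 0.45379864  0.23952309 -0.04008456]
59 [-87.1  -0.   58.9] [-0.7 -0.7 -1.3]
58.2 [-86.9   0.   58.3] [-1.1 -2.  -0. ]
57.4 [-87.   -0.   57.4] [0.4 0.4 0.1]
56.6 [-86.9   0.   56.7] [-0.6 -0.2  0.2]
55.8 [-86.8   0.1  56. ] [0.1 0.3 2.3]
55.0 [-86.8   0.   55.2] [-0.9  0.1  3.8]
54.2 [-86.7   0.1  54.4] [ 0.1 -0.1  3.7]
53.4 [-86.6   0.   53.7] [ 0.1 -1.3  5.5]
52.6 [-86.5   0.1  53. ] [-1.1 -1.3  6.9]
51.8 [-86.4   0.1  52.4] [-0.3 -0.4  7.1]
51.0 [-86.2   0.1  51.8] [-1.1 -1.2  9. ]
9.5333
```

View pics/w2.png

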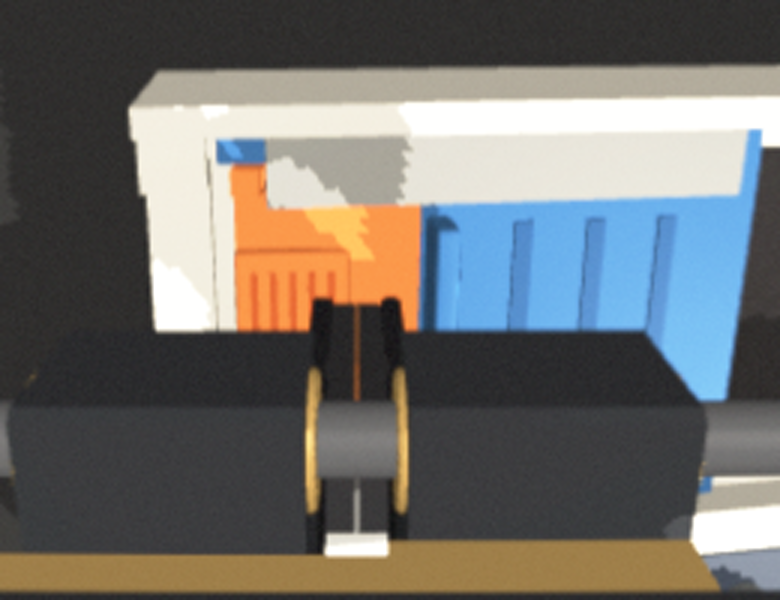

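View pics/s2.png

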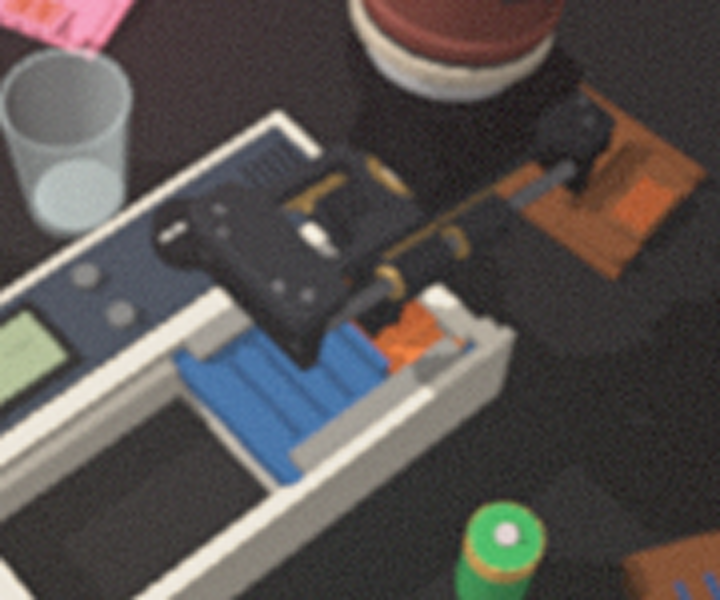

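The tab is down about 0.19 rad (9 N, about 4.4 mm of travel), the shoulder is below the lip, and the fingertip is about 3 mm behind the rib. Next I'll push forward in small steps.

Run:
```python
from util import *
x=-86
while x<-70:
    x+=2.5
    line_to(tcp((x,0,50.9)),feed=30); s=sense();f=frc(s)
    print(round(x,1),np.round(tip(s),1),np.round(f,1))
    if f[0]<-28 or f[2]>28: break
hold(.05);s=sense();print(s["t"],tip(s),frc(s))
p,d=read_camera("wrist");cv2.imwrite("pics/w3.png",cv2.resize(p[130:330,200:460],None,fx=3,fy=3,interpolation=cv2.INTER_CUBIC))
```

```text
-83.5 [-84.7   0.1  51.5] [-9.9 -2.2 17.5]
-81.0 [-82.6   0.2  51.4] [-10.5  -1.2  19. ]
-78.5 [-80.1   0.3  51.5] [-10.9  -1.3  19.2]
-76.0 [-77.6   0.3  51.5] [-10.9  -0.5  18.8]
-73.5 [-75.1   0.4  51.5] [-11.5   0.5  17.8]
-71.0 [-72.6   0.3  51.5] [-10.9  -0.3  18.5]
-68.5 [-70.1   0.4  51.5] [-10.7   0.   17.4]
11.45 [-70.09480611   0.36611651  51.45600198] [-10.55697666  -0.62428441  19.72055914]
```

View pics/w3.png

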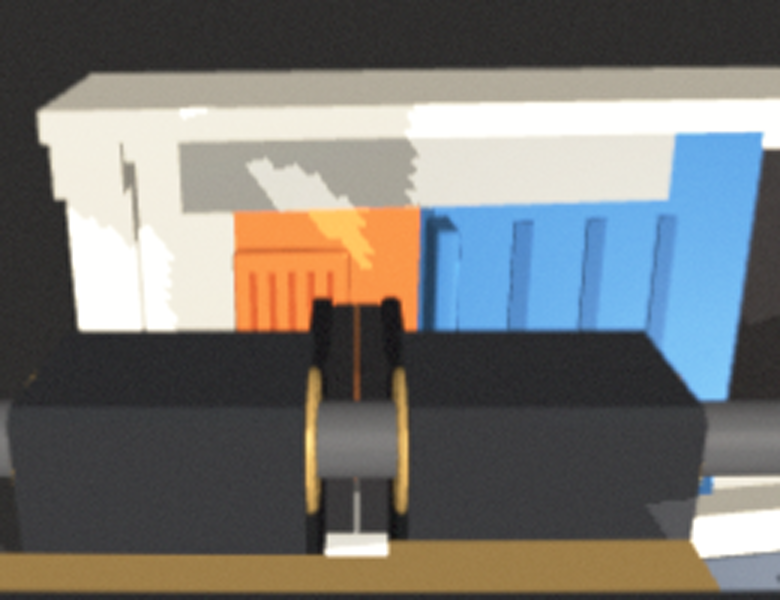

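The cover rode along with the fingertip for about 16 mm and the shoulders are now under the lips. I'll lift off the pad and push on the rib alone.

Run:
```python
from util import *
line_to(tcp((-69.5,0,56.8)),feed=60); hold(.1);s=sense();f0=frc(s);print(tip(s),f0)
for x in [-66,-63,-60,-50,-40,-30,-20,-10,0,10,20,26]:
    line_to(tcp((x,0,56.8)),feed=50); s=sense();f=frc(s)
    print(x,np.round(tip(s),1),np.round(f,1))
    if f[0]<-25 or abs(f[2])>20: break
s=sense();print(s["t"])
p,d=read_camera("wrist");cv2.imwrite("pics/w4.png",p)
p,d=read_camera("scene");np.savez("pics/scene4.npz",p=p,d=d);cv2.imwrite("pics/s4.png",cv2.resize(p[130:310,200:400],None,fx=3.3,fy=3.3,interpolation=cv2.INTER_CUBIC))
```

```text
[-70.24822702  -0.27363121  55.84351583] [ 0.22169948 -0.33201531  0.37060265]
-66 [-65.9  -0.2  56.4] [0.1 0.2 0.5]
-63 [-63.7  -0.1  56.3] [-3.   0.2 -0.1]
-60 [-60.7  -0.1  56.2] [-2.9  0.1 -0.7]
-50 [-49.3   0.   57. ] [-0.1  0.5  0.2]
-40 [-39.7   0.   56.9] [-0.   1.3 -0.8]
-30 [-29.8  -0.   56.8] [-1.6  0.8 -0.9]
-20 [-19.8  -0.   56.8] [-0.   0.3 -1.2]
-10 [-9.8  0.  56.8] [-0.2  0.3 -0.9]
0 [ 0.2 -0.  56.8] [-1.5 -0.1 -0.1]
10 [10.2  0.  56.8] [-0.9 -0.1 -0.4]
20 [20.4  0.  56.9] [-0.3 -0.3 -0.7]
26 [26.8  0.1 57.3] [-0.4 -0.6 -0.1]
15.6667
```

View pics/w4.png

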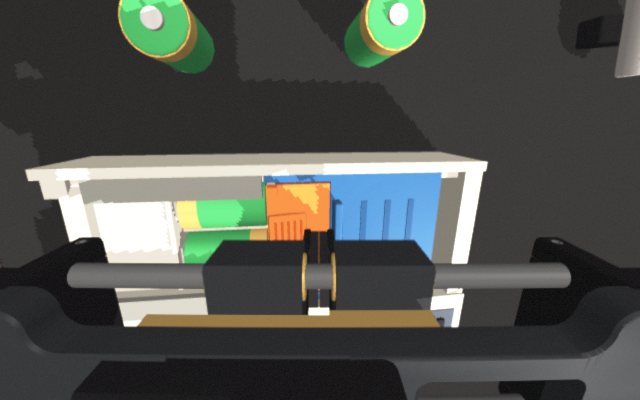

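View pics/s4.png

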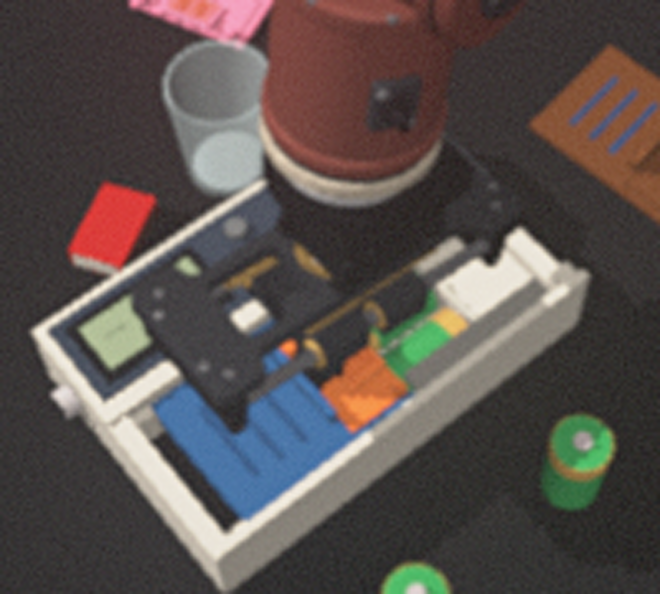

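The cover is nearly out and the cells are showing. A little further to go, in small steps.

Run:
```python
from util import *
for x in [28,30,32,33]:
    line_to(tcp((x,0,57)),feed=25); s=sense();f=frc(s)
    print(x,np.round(tip(s),1),np.round(f,1))
    if f[0]<-18: break
hold(.1)
p=tip(); line_to(tcp((p[0]-3,0,p[2])),feed=40); line_to(tcp((p[0]-3,0,110)),feed=100)
line_to(tcp((p[0]-230,0,160)),feed=200); hold(.2)
s=sense();print(s["t"])
for n,(a,b,c,e) in dict(top=(250,90,420,260),scene=(190,130,400,320)).items():
    q,d=read_camera(n);np.savez(f"pics/{n}5.npz",p=q,d=d);overlay(n,V,f"pics/{n}5.png",q,(a,b,c,e),off=117,s=3.5 if n=="top" else 3)
    cv2.imwrite(f"pics/{n}5full.png",q)
```

```text
28 [28.2  0.  57.1] [-0.1  0.3  0.5]
30 [30.1 -0.  57. ] [0.2 0.3 0.9]
32 [32.2  0.  57. ] [ 0.1 -0.2 -1.1]
33 [33.1 -0.  57. ] [ 0.6 -0.2  0.2]
19.3083
```

View pics/top5.png

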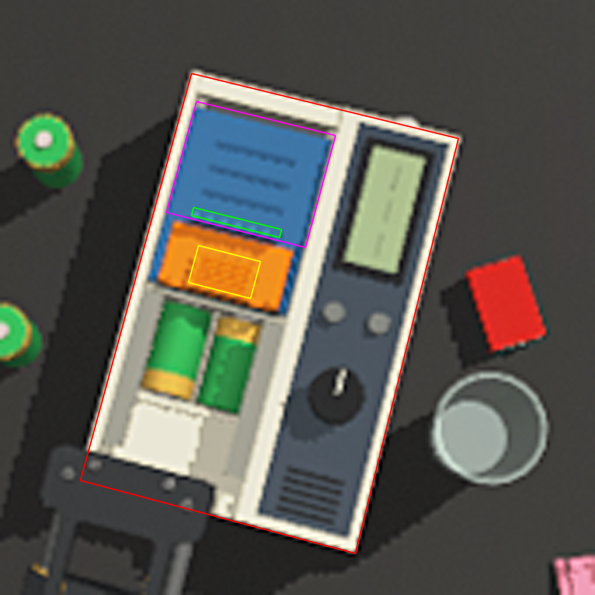

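View pics/scene5.png

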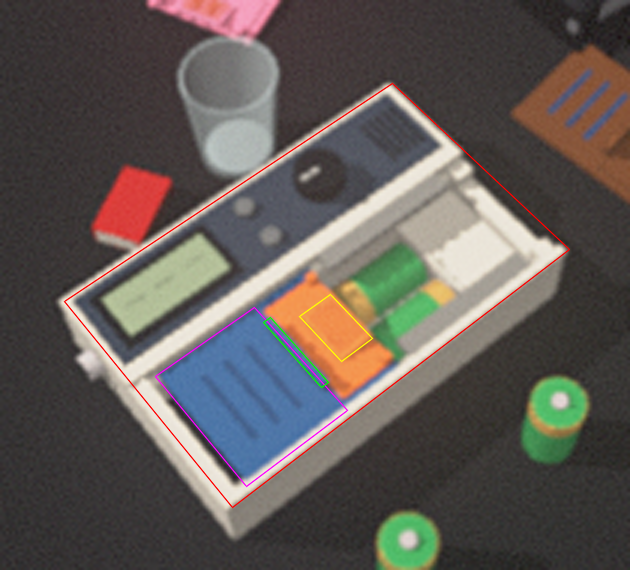

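View pics/scene5full.png

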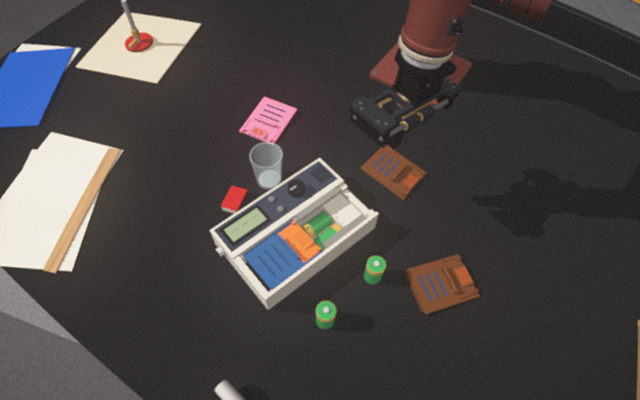

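Run:
```python
from util import *
for n,(a,b,c,e) in dict(top=(250,90,420,260),scene=(190,130,400,320)).items():
    for k in (0,5):
        f=np.load(f"pics/{n}{k}.npz");q=((allworld(n,f["d"])-TC).reshape(-1,3)@RC.as_matrix()).reshape(400,640,3)
        hsv=cv2.cvtColor(f["p"],cv2.COLOR_BGR2HSV);H,S,v=[hsv[...,i] for i in range(3)]
        sub=np.zeros((400,640),bool);sub[b:e,a:c]=1
        mid=sub&(np.abs(q[...,1])<18)&(np.abs(q[...,0])<135)
        bl=mid&(H>98)&(H<115)&(S>130)&(v>60)
        og=mid&(H>3)&(H<20)&(S>170)&(v>120)
        print(n,k,"blue x",np.round(np.nanpercentile(q[bl][:,0],[2,50,98]),1),"org x",np.round(np.nanpercentile(q[og][:,0],[2,50,98]),1),"z plate",np.round(np.nanmedian(q[bl][:,2]),1),
          "org z by x:",[np.round(np.nanmedian(q[og&(np.abs(q[...,0]-x0)<4)][:,2]),1) for x0 in ((-104,-95,-85) if k==0 else (13,22,32))])
```

```text
top 0 blue x [-72.8 -37.2  -2. ] org x [-112.8  -94.9  -76.9] z plate 52.7 org z by x: [np.float64(57.7), np.float64(55.8), np.float64(52.7)]
top 5 blue x [ 40.6  76.4 111.2] org x [-4.2 18.  37.4] z plate 52.7 org z by x: [np.float64(56.7), np.float64(55.1), np.float64(52.2)]
scene 0 blue x [-67.6 -31.4   0.8] org x [-108.1  -93.6  -79.8] z plate 53.1 org z by x: [np.float64(58.3), np.float64(56.6), np.float64(53.3)]
scene 5 blue x [ 45.7  89.9 114.3] org x [ 3.7 19.2 36.5] z plate 52.9 org z by x: [np.float64(57.9), np.float64(55.9), np.float64(52.9)]
```

The cover has moved about 113.5 mm and the tab is up. That is close to the 112 mm limit, so I'll push 4 mm more for margin.

Run:
```python
from util import *
line_to(tcp((29,0,110)),feed=220)
line_to(tcp((29,0,58.8)),feed=80);hold(.1)
for x in [31,33,34,35,36,37,37.5]:
    line_to(tcp((x,0,58.8)),feed=25); s=sense();f=frc(s);print(x,np.round(tip(s),1),np.round(f,1))
    if f[0]<-18: break
hold(.1);p=tip();print(p)
line_to(tcp((p[0]-3,0,p[2])),feed=40); line_to(tcp((p[0]-3,0,110)),feed=100)
line_to(tcp((-195,0,170)),feed=200); hold(.3)
s=sense();print(s["t"],frc(s))
for n,(a,b,c,e) in dict(top=(250,90,420,260),scene=(190,130,400,320)).items():
    pp,d=read_camera(n);np.savez(f"pics/{n}6.npz",p=pp,d=d);q=((allworld(n,d)-TC).reshape(-1,3)@RC.as_matrix()).reshape(400,640,3)
    hsv=cv2.cvtColor(pp,cv2.COLOR_BGR2HSV);H,S,v=[hsv[...,i] for i in range(3)]
    sub=np.zeros((400,640),bool);sub[b:e,a:c]=1
    mid=sub&(np.abs(q[...,1])<18)&(np.abs(q[...,0])<135)
    bl=mid&(H>98)&(H<115)&(S>130)&(v>60);og=mid&(H>3)&(H<20)&(S>170)&(v>120)
    print(n,np.round(np.nanpercentile(q[bl][:,0],[2,50,98]),1),np.round(np.nanpercentile(q[og][:,0],[2,50,98]),1),np.nanmedian(q[bl][:,2]),[np.round(np.nanmedian(q[og&(np.abs(q[...,0]-x0)<4)][:,2]),1) for x0 in (17,26,35)])
    cv2.imwrite(f"pics/{n}6.png",cv2.resize(pp[b:e,a:c],None,fx=3,fy=3,interpolation=cv2.INTER_CUBIC))
```

```text
31 [31.4  0.1 59.2] [ 0.2 -0.5 -0.6]
33 [33.1 -0.  58.8] [-0.2 -0.3 -0.4]
34 [34.  -0.  58.7] [ 0.4  0.1 -0.9]
35 [35.1 -0.  58.8] [ 0.1 -0.4  0.7]
36 [36.1 -0.  58.8] [ 0.9 -0.7 -0.2]
37 [37.1  0.  58.8] [-0.1 -0.1  0.7]
37.5 [37.5 -0.  58.8] [0.5 0.2 0.3]
[ 3.75228044e+01 -2.52505786e-03  5.87975246e+01]
25.8917 [-0.4199793  -0.50469413  0.37201927]
top [ 44.7  80.9 115.7] [ 3.6 22.6 41.7] 52.940598887151936 [np.float64(56.9), np.float64(54.3), np.float64(52.4)]
scene [ 50.2  94.1 118.2] [ 9.8 25.2 40.4] 52.86773642277586 [np.float64(57.7), np.float64(55.9), np.float64(52.9)]
```

View pics/top6.png

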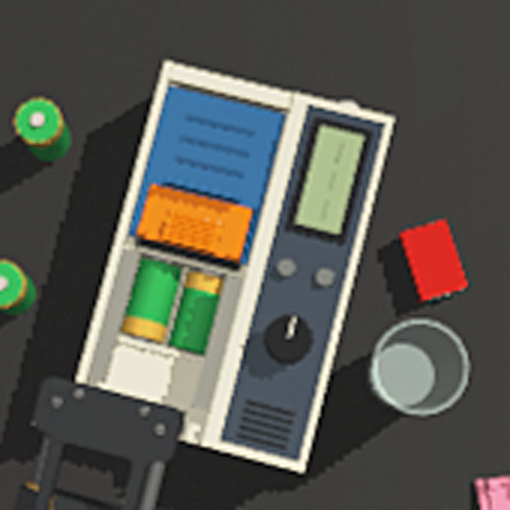

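View pics/scene6.png

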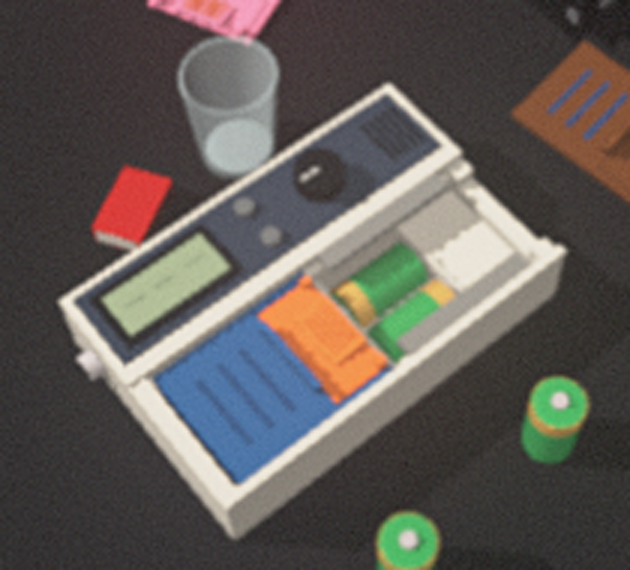

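The cover has now moved about 117.5 mm and lies flat. The bay is fully open, the tab is up, the neighbours stand where they were, and the hand is clear.

```bash
python3 -c "
from bench import *
print(hand_in(), sense()['t'])"
```

```text
the job is handed in; nothing more can be done
the job is handed in; nothing more can be done
```

The battery bay is open and the job is handed in. With the jaws shut, I pressed the tab down about 4.4 mm (9 N at first, up to 20 N as it began to slide) and carried it about 16 mm, until the lips held the tab down. After that I pushed on the rib alone.

- **Cover:** the first push stopped at about 113.5 mm, close to the 112 mm minimum, so I pushed 4 mm further. The last top and scene pictures put it at about 117.5 mm, give or take a millimetre or two. It lies flat over the tray, with its plate top at the same height as on the seat.
- **Tab:** it is sprung up, with its slope matching the start picture to about 1.5 mm.
- **Everything else:** both battery cells in the bay show fully. The spare cells, the beaker and the matchbox look unmoved in the last pictures, and I did not go near the brown and pink look-alikes.
- **Hand and time:** the hand is clear, there is no force on the wrist, and the clock read about 26 s at the last check.

The wrist force read nearly zero for most of the rib push, less than the 5 to 10 N expected. The pictures show the cover moved with the finger all the same.

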